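# Hold back the pusher of a display lane for refilling

### The job

The lane of golden dressing in the pusher display is down to its last old bottle. Lift that bottle out and set it down upright in the blue basket, then draw the lane's spring paddle back until its front face is level with the green tape and keep it there so that fresh bottles can be loaded: finish while still holding the paddle, do not let go. Leave the other bottles, the other two lanes and the things on the counter undisturbed.

Things in the scene. Friction and masses are not known exactly. Their poses are not given: they have to be found in the camera images.
- lane: fixed grey tray, 72 x 311 mm, of the lane with the single golden bottle: one of three alike at 75 mm pitch on a low white deck (order varies, deck turned up to 12 degrees). Origin under it on its centre line; x runs along the lane away from the robot to the front. Bottles stand at z = 5 mm; side walls 35 mm high; clear front panel 62 mm high, inner face at x = 135 mm; open on top and at the rear
- bottle: the golden bottle 60 mm in diameter and 130 mm high with a cap 32 mm in diameter over its top 30 mm; origin at the centre of its underside, z up. 0.2 to 0.42 kg. The paddle presses it against the front panel with 4 to 5 N: lift it straight up until its foot clears the 62 mm high panel and plate. Caps (130 mm high) of neighbours may stand 75 mm away across the lane
- paddle: dark grey spring paddle of the golden lane. Origin at the foot of the front face of its plate, on the lane's floor and centre line, x to the lane's front. Plate 58 mm wide, 62 mm high. A spring drives it to the front: 4 N there, 6 N at the end of its 245 mm travel. Once the bottle is out, or whenever it is let go, it runs up to the front panel: face 134 mm ahead of the lane's origin
- pull_tab (a point): point to grip from above, fingers closing along the lane, on the paddle's upright pull tab: 34 mm wide across the lane, 10 mm thick along it, its top 22 mm above this point and 125 mm above the lane's floor, its middle 18 mm behind the front face of the plate; free on both sides down to the plate's top, 62 mm above the floor
- paddle_face (a point): middle of the front face of the paddle's plate (the face that pushes the bottles), 31 mm above the lane's floor; it is this face that must be brought level with the tape
- mark: the green tape mark, a strip 8 mm wide stuck across the lane's floor and over both its side walls. Origin on its centre line, at the height of the lane's origin, x along the lane to the customer end. Its distance behind the front panel varies from 150 to 190 mm. It has no thickness to speak of
- basket: the blue open perforated basket, 260 mm (x) by 200 mm (y) outside, 60 mm high, walls and floor 5 mm thick; origin under its centre. It is fixed; the display may stand to its left or right. The bottle may stand anywhere on its floor
- set_aside: a dark brown bottle 60 mm in diameter and 130 mm high with a cap 32 mm in diameter over its top 30 mm; origin at the centre of its underside, z up. It stands already in the basket, in the half away from the robot (+x of the basket), and stays there
- soy0: a dark brown bottle 60 mm in diameter and 130 mm high with a cap 32 mm in diameter over its top 30 mm; origin at the centre of its underside, z up. Number 0 from the front of the brown lane; leave it
- soy1: a dark brown bottle 60 mm in diameter and 130 mm high with a cap 32 mm in diameter over its top 30 mm; origin at the centre of its underside, z up. Number 1 from the front of the brown lane; leave it
- soy2: a dark brown bottle 60 mm in diameter and 130 mm high with a cap 32 mm in diameter over its top 30 mm; origin at the centre of its underside, z up. Number 2 from the front of the brown lane; leave it
- leaf0: a green bottle 60 mm in diameter and 130 mm high with a cap 32 mm in diameter over its top 30 mm; origin at the centre of its underside, z up. Number 0 from the front of the green lane; leave it
- leaf1: a green bottle 60 mm in diameter and 130 mm high with a cap 32 mm in diameter over its top 30 mm; origin at the centre of its underside, z up. Number 1 from the front of the green lane; leave it
- paddle_soy (a joint): how far the paddle of the brown lane is drawn back (m); about 0.18 with its three bottles in; leave it
- paddle_leaf (a joint): how far the paddle of the green lane is drawn back (m); about 0.12 with its two bottles in; leave it
- ear0: an ear of sweet corn in its green husk with green tape round the neck, 240 mm long, 56 mm thick, lying on the counter beyond the display; leave it
- ear1: an ear of sweet corn in its green husk with green tape round the neck, 240 mm long, 56 mm thick, lying on the counter beyond the display; leave it
- tape_roll: a roll of green tape, 90 mm in diameter, 12 mm high, lying flat on the counter beyond the display; leave it
Not all that is in view belongs to the job. There is more than one size of the bottle; the one meant has the size given above.

How it is judged:
On the way, in this order (a step that is already met when the one before it is completed fails the run):
1. the golden bottle is set down in the basket: still in the fingers, its foot no more than 15 mm above the basket's floor (x of bottle in the frame of basket between -0.125 and 0.125 m and y of bottle in the frame of basket between -0.095 and 0.095 m and z of bottle in the frame of basket below 0.02 m and contact force between the fingers and bottle above 0.5 N), for 0.05 s.
2. it stands there upright, let go (x of bottle in the frame of basket between -0.125 and 0.125 m and y of bottle in the frame of basket between -0.095 and 0.095 m and z of bottle in the frame of basket below 0.011 m and angle between bottle's own z axis and vertical below 0.1 rad and linear speed of bottle below 0.02 m/s and contact force between the fingers and bottle below 0.1 N), for 0.2 s.
3. the paddle of the golden lane is held in the fingers with its front face level with the green tape (x of paddle_face in the frame of mark between -0.008 and 0.008 m and contact force between the fingers and paddle above 1.5 N and velocity of joint paddle between -0.01 and 0.01 m/s), for 0.3 s.
At the end, for the whole second after the job is handed in: The fingers hold the golden lane's paddle (more than 1.5 N on it) at rest with its front face within 8 mm of the tape's centre line, and the golden bottle stands upright (within 0.1 rad) on the basket's floor, untouched (all of step 2 and all of step 3); the arm keeps its last pose, push and grip.
It fails at once if another bottle is moved by more than 25 mm or tipped by more than 0.35 rad (distance of any of soy0, soy1, soy2, leaf0, leaf1, set_aside from where it was at the start of the episode above 0.025 m or angle between any of soy0, soy1, soy2, leaf0, leaf1, set_aside's own z axis and vertical above 0.35 rad).
It fails at once if the paddle of another lane is drawn back by more than 20 mm (value of joint paddle_soy above 0.202 m or value of joint paddle_leaf above 0.142 m).
It fails at once if the ears of corn or the tape roll are moved by more than 25 mm (distance of any of ear0, ear1, tape_roll from where it was at the start of the episode above 0.025 m).
It also fails if it takes over 53 s, if anything falls off the work surface, if the arm or the gripper's body presses on something with over 40 N, if the wrist force passes 120 N, or if a joint passes its speed limit or range.

### The arm

A 7-joint arm with a two-finger parallel gripper is mounted at the origin on the work surface. World frame = base frame: x ahead of the robot, y to its left, z up, the work surface at z = 0. Lengths are in m, angles in rad, forces in N, time in s.
With the tool pointing down it reaches from about 0.4 to 0.875 m from the base axis. Payload 19.3 kg.
Tool frame: the origin (TCP) lies on the centre line of the jaws, within the pads' length; the fingertips stand 14 mm ahead of it and the grasp point (between the pads) lies 5 mm behind it; y points along the fingers, x is the direction in which the jaws open and shut, and the axes are right-handed (so a half turn about y gives the same grasp; the last joint's range is limited). The gripper opens to 85 mm and grips with 20 to 120 N. Pads are 22 mm wide; open, the fingers measure 114 mm over their backs; the gripper's body (76 mm by 85 mm) begins 54 mm behind the grasp point. The pads swing forward as they close: fully open they stand 13 mm farther back than shut.
Start: joints at [-1.326, 0.521, -0.036, 1.599, 0.021, 1.021, -0.113], TCP at [0.194, 0.594, 0.245] pointing down, gripper open.
Joint ranges: [-2.91, 2.91], [-0.3, 2.13], [-1.5, 1.42], [0.17, 2.43], [-1.26, 4.41], [0.16, 1.93], [-2.52, 2.52]. Speed limits (rad/s): [1.89, 1.89, 2.39, 2.39, 3.01, 3.01, 3.01].

### API

Orientations are given as [roll, pitch, yaw] about the fixed x, y, z axes, in that order (R = Rz(yaw) Ry(pitch) Rx(roll)).
In Python, from workcell import monitor, grab_frame, workorder gives the robot as it stands.
- The arm moves only by the tool drive_tool, never from a script. Its argument "steps" is one flat list of numbers, 5 for each row, row after row: the finger opening in mm, from 0 to 85.4, then the shift along the world's x, y, z in mm, then the turn about the world's z in degrees. In form: [fingers, tx, ty, tz, twist, fingers, tx, ty, tz, twist, ...]. A call has exactly 5 rows; each row shifts and turns the commanded pose from where the row before left it; what a row does not reach is not made up. A row lasts 1/12 s, in which the tool goes at most 41.7 mm and 7.16 degrees, less where a joint would pass 70% of its speed; a pose out of reach is approached as far as the arm can. A call is refused whole if a number of a shift passes 41.7 or a number of a turn 7.16, either way. A call with a gripper value outside its range is refused whole. The fingers move at their own pace and stop on an object; "grip_force" is the grip in N (left out, the last holds). Time passes only in rows, so rows that do not move let the fingers close, or fill a call up. It gives the time, the measured TCP pose, the force and the opening at its end, in the units of the state.
- monitor.observe(): the state, without advancing time (a new reading comes with each control period).
- grab_frame(name): name is "scene" or "top" or "wrist"; returns a dict with "frame" (400x640x3 uint8, red, green, blue), "vertical_fov" (degrees; the focal length in pixels is half the picture's height over the tangent of half this angle, whatever the lens; pixels are square), "cx", "cy" (the principal point, pixels), "k1" (the pictures are not rectified: a ray, as slopes to the right and down, at radius r is drawn at 1 + k1 r^2 times it, then the intrinsics apply), "xyz" and "orientation" of the camera in the world. Camera axes: x right, y down, z forward; pixel columns grow to the right and rows downward; lengths in m; the calibration is good to about 2 mm. A picture is of the moment at which its call begins. There is no depth.
- workorder.job_done(): hands the job in, once; it reports no verdict.
The state is a dict: "clock": time; "qpos": joint angles; "qd": joint speeds; "joint_efforts": joint torques, N m; "position": TCP position; "tool_rot": TCP orientation; "force": force on the tool from outside, world axes, zero at the start; "moment": the same for the moment, N m; "grip_width": finger opening in m.
Only numpy, scipy, OpenCV 4.12 (cv2) and the standard library are available. Lean on these libraries where they do the work, as an engineer would, in place of code of your own. Each camera call takes 0.05 s, during which the arm holds its last target. There are 200 camera calls.

## Working session

There is one attempt and no reset: what is moved stays moved. The work goes in short steps, Python scripts to look and compute and a tool call to move; the robot and the scene stay as the last step left them, time stands still between calls to the robot, and variables do not carry over. Pictures are saved under pics/ and viewed, about 8 in all and at most 12, crops included, and the job is handed in when it is done.

Besides the shell and the picture viewer there is one more tool, called after "Call:" by a JSON object that holds its "op" and its "data", one argument or row to a line. drive_tool: Moves the arm, as the interface text tells. Its arguments: {"type":"object","properties":{"steps":{"type":"array"},"grip_force":{"type":"number"}},"required":["steps"]}

```bash
mkdir -p pics; cat > h.py <<'E'
import numpy as np, cv2
from workcell import monitor, grab_frame, workorder
from scipy.spatial.transform import Rotation as R
def rot(o):
    o=np.array(o,float)
    if o.shape==(3,3): return o
    return R.from_euler('xyz',o).as_matrix() if o.size==3 else R.from_quat(o).as_matrix()
def ray(f,u,v):
    h=f["frame"].shape[0]; F=h/2/np.tan(np.radians(f["vertical_fov"])/2)
    d=np.array([(u-f["cx"])/F,(v-f["cy"])/F]); s=d.copy()
    for _ in range(20): s=d/(1+f["k1"]*(s@s))
    return rot(f["orientation"])@np.array([s[0],s[1],1.])
def onz(f,u,v,z):
    d=ray(f,u,v); p=np.array(f["xyz"]); return p+d*(z-p[2])/d[2]
def proj(f,P):
    h=f["frame"].shape[0]; F=h/2/np.tan(np.radians(f["vertical_fov"])/2)
    c=rot(f["orientation"]).T@(np.array(P)-np.array(f["xyz"])); s=c[:2]/c[2]; s=s*(1+f["k1"]*(s@s))
    return s*F+[f["cx"],f["cy"]]
def save(f,n): cv2.imwrite(f"pics/{n}.png",f["frame"][:,:,::-1])
E
python3 - <<'E'
from h import *
import pickle
for n in("scene","top"):
    f=grab_frame(n); save(f,n+"0"); pickle.dump(f,open(n+"0.pkl","wb")); print(n,{k:v for k,v in f.items() if k!="frame"})
print(monitor.observe())
E
```

```text
scene {'vertical_fov': 52.67433746786207, 'cx': 317.6995554716657, 'cy': 202.7520288327006, 'k1': -0.0054016058744921, 'xyz': array([ 0.69183844, -0.45420231,  0.86659486]), 'orientation': array([-2.58813004, -0.00731294,  0.49421691])}
top {'vertical_fov': 45.759333695806525, 'cx': 321.42734391534884, 'cy': 194.67362253742493, 'k1': -0.10554329506565423, 'xyz': array([ 0.38443961, -0.03678931,  1.15989113]), 'orientation': array([-3.03734141, -0.02647328, -1.56598995])}
{'clock': 0.1, 'qpos': array([-1.32620303,  0.52194136, -0.03635134,  1.59988529,  0.02120655,
        1.02111693, -0.11281421]), 'qd': array([-0.00045466, -0.00205831,  0.00037886, -0.0004941 ,  0.00042242,
       -0.00085974,  0.00185816]), 'joint_efforts': array([ 2.62615438e-03, -9.28488851e+01,  1.98397905e+00, -3.70529330e+01,
        1.82258250e-02,  5.44742899e-03,  3.65035703e-05]), 'position': array([0.19344964, 0.59403515, 0.24481468]), 'tool_rot': array([-1.57085634e+00,  9.63916395e-04,  1.25600078e+00]), 'force': array([ 1.07869736,  0.34480905, -1.29829492]), 'moment': array([ 0.02136179,  0.01443584, -0.02634324]), 'grip_width': 0.08532671424973971}
```

View pics/scene0.png

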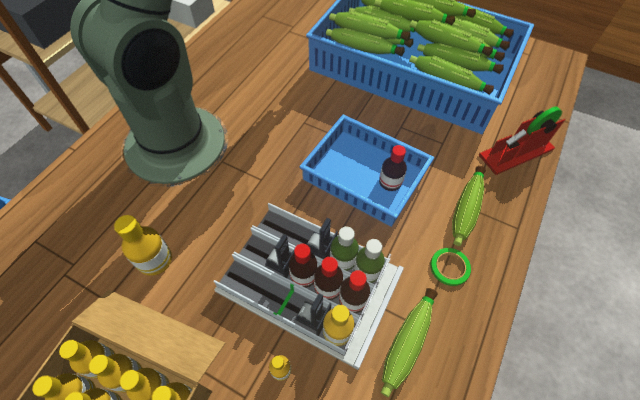

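View pics/top0.png

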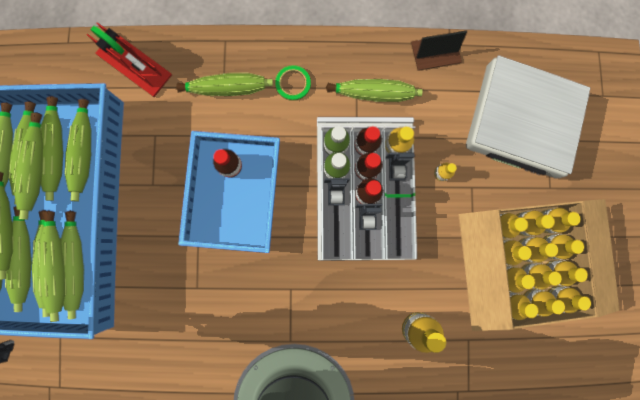

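Candidates for the golden bottle, as pixels in top: lane bottle (401,137), small one on the deck's right (447,171), large one near the robot (425,332), and the stock box (510–580, 215–305). I choose the lane one: single golden bottle, in a lane, and the lane has the green tape at (399,195). Close crop to check:

```bash
python3 - <<'E'
from h import *
import pickle
t=pickle.load(open("top0.pkl","rb"))["frame"]; s=pickle.load(open("scene0.pkl","rb"))["frame"]
a=cv2.resize(t[110:270,310:425],None,fx=3.4,fy=3.4,interpolation=cv2.INTER_CUBIC)
b=cv2.resize(s[255:370,255:385],None,fx=3.0,fy=3.0,interpolation=cv2.INTER_CUBIC)
H=max(a.shape[0],b.shape[0]); c=np.zeros((H,a.shape[1]+b.shape[1],3),np.uint8); c[:a.shape[0],:a.shape[1]]=a; c[:b.shape[0],a.shape[1]:]=b
print(a.shape,c.shape); cv2.imwrite("pics/crop.png",c[:,:,::-1])
E
```

```text
(544, 391, 3) (544, 781, 3)
```

View pics/crop.png

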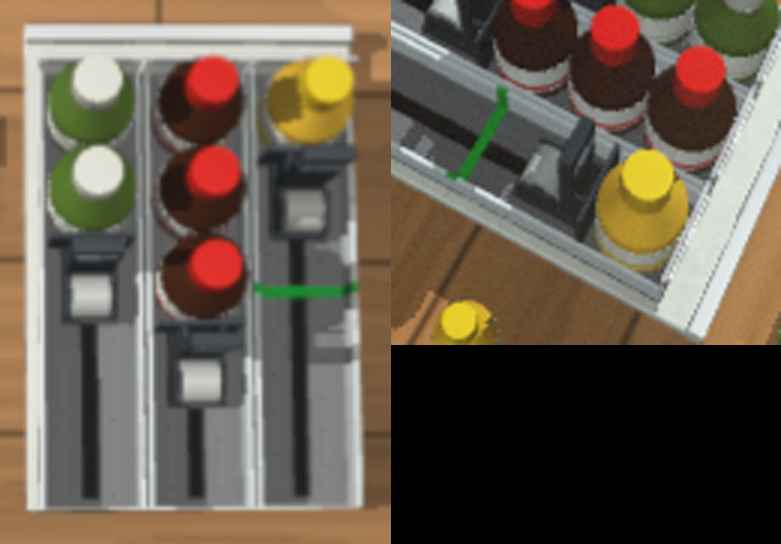

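```bash
python3 - <<'E'
from h import *
import pickle
t=pickle.load(open("top0.pkl","rb")); s=pickle.load(open("scene0.pkl","rb"))
def tri(a,b):
    A=[];B=[]
    for f,(u,v) in((t,a),(s,b)):
        d=ray(f,u,v); d/=np.linalg.norm(d); M=np.eye(3)-np.outer(d,d); A.append(M);B.append(M@np.array(f["xyz"]))
    x=np.linalg.lstsq(np.vstack(A),np.hstack(B),rcond=None)[0]
    return x.round(4),[np.round(proj(t,x)-a,1),np.round(proj(s,x)-b,1)]
T=lambda x,y:(x/3.4+310,y/3.4+110); S=lambda x,y:((x-391)/3+255,y/3+255)
print("cap",tri(T(330,77),S(648,170)))
print("soy2",tri(T(218,262),S(701,68)))if 0 else print("soy0",tri(T(213,81),S(701,66)))
print("tape inner wall floor?",tri(T(352,290),S(455,176)),tri(T(259,290),S(503,92)))
for n,(a,b) in dict(slotG=((301,245),(301,493)),slotL=((90,330),(90,495)),slotS=((196,410),(196,495))).items():
    P=onz(t,*T(*a),.02);Q=onz(t,*T(*b),.02);d=P-Q;print(n,P.round(4),Q.round(4),np.degrees(np.arctan2(d[1],d[0])))
for p in((25,28),(350,28),(27,508),(362,508)):print(onz(t,*T(*p),.02).round(4))
# basket rim corners z=.06
for p in((194,132),(279,138),(270,252),(180,244)):print("bk",onz(t,*p,.06).round(4))
print("setaside cap",onz(t,222,157,.135).round(4))
P=tri(T(330,77),S(648,170))[0]
print(np.hypot(*P[:2]))
E
```

```text
cap (array([ 0.6294, -0.2475,  0.1569]), [array([-0.7, -1.1]), array([-1.6,  0.2])])
soy0 (array([ 0.6278, -0.1723,  0.1515]), [array([-0.9, -1.5]), array([-2. ,  0.2])])
tape inner wall floor? (array([ 0.505 , -0.2825,  0.0466]), [array([-1.2, -1.6]), array([-2.3,  0.3])]) (array([ 0.5043, -0.2163,  0.0497]), [array([-1.2, -1.6]), array([-2.2,  0.3])])
slotG [ 0.5363 -0.2547  0.02  ] [ 0.3592 -0.2529  0.02  ] -0.6013932768604893
slotL [ 0.4741 -0.1029  0.02  ] [ 0.3576 -0.1031  0.02  ] 0.11563034139568085
slotS [ 0.4177 -0.1783  0.02  ] [ 0.3578 -0.1781  0.02  ] -0.18651482532837482
[ 0.6934 -0.0554  0.02  ]
[ 0.6971 -0.2935  0.02  ]
[ 0.3483 -0.0588  0.02  ]
[ 0.3486 -0.2965  0.02  ]
bk [0.6469 0.2378 0.06  ]
bk [0.6336 0.0356 0.06  ]
bk [0.366  0.0526 0.06  ]
bk [0.3824 0.2617 0.06  ]
setaside cap [0.5733 0.1551 0.135 ]
0.6763139877305511
```

The crop confirms it: golden bottle, cap at top pixel (407,133), against the front panel with its paddle behind it. Green tape runs across the same lane at about (400,195) and the soy neighbour is at (373,134). I set out now.

Call:
{"op": "drive_tool", "data": {
  "steps": [85,17,-34,3,0,85,17,-35,3,0,85,17,-35,3,0,85,17,-35,3,0,85,17,-35,3,0]
}}

```text
clock: 0.52
position: [0.2789, 0.4183, 0.2602]
tool_rot: [-1.571, 0.0, 1.256]
force: [2.1, 1.0, -0.3]
grip_width: 0.0849
```

Call:
{"op": "drive_tool", "data": {
  "steps": [60,17,-35,3,0,60,17,-35,3,0,60,17,-35,3,0,60,17,-35,3,0,60,17,-35,3,0]
}}

```text
clock: 0.93
position: [0.3638, 0.2434, 0.2754]
tool_rot: [-1.571, -0.0, 1.256]
force: [2.5, 1.0, -0.0]
grip_width: 0.0598
```

Call:
{"op": "drive_tool", "data": {
  "steps": [50,17,-35,3,0,50,17,-35,3,0,50,17,-35,3,0,50,17,-35,3,0,50,17,-35,3,0]
}}

```text
clock: 1.35
position: [0.4488, 0.0683, 0.2905]
tool_rot: [-1.571, -0.0, 1.256]
force: [0.8, 0.3, -0.2]
grip_width: 0.0496
```

Call:
{"op": "drive_tool", "data": {
  "steps": [50,17,-35,0,0,50,17,-35,0,0,50,17,-35,0,0,50,17,-35,0,0,50,17,-35,0,0]
}}

```text
clock: 1.77
position: [0.5339, -0.1066, 0.2902]
tool_rot: [-1.571, 0.0, 1.256]
force: [1.1, 1.5, 0.2]
grip_width: 0.05
```

Call:
{"op": "drive_tool", "data": {
  "steps": [50,17,-30,0,0,50,17,-30,0,0,50,17,-30,0,0,50,17,-30,-5,0,50,12,-20,-5,0]
}}

```text
clock: 2.18
position: [0.6141, -0.2478, 0.2797]
tool_rot: [-1.571, 0.001, 1.254]
force: [0.8, 0.2, -0.2]
grip_width: 0.0501
```

```bash
python3 - <<'E'
from h import *
import pickle
f=grab_frame("wrist"); save(f,"w1"); pickle.dump(f,open("w1.pkl","wb")); print({k:v for k,v in f.items() if k!="frame"})
print(monitor.observe()["position"],proj(f,[.629,-.248,.155]))
E
```

```text
{'vertical_fov': 70.77219913384322, 'cx': 316.91292199521536, 'cy': 197.8788699085866, 'k1': -0.013559145727029398, 'xyz': array([ 0.54382668, -0.22398111,  0.40782942]), 'orientation': array([2.84643226e+00, 3.16413228e-04, 1.25429762e+00])}
[ 0.6143991  -0.25060712  0.27817179] [320.87264054 209.50364816]
```

View pics/w1.png

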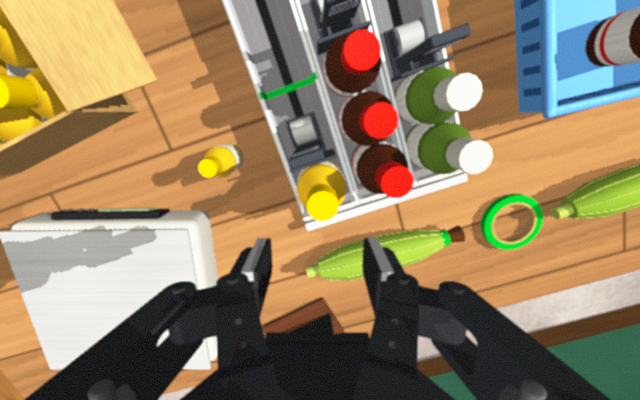

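The wrist view shows the golden cap at about (322,206), predicted at (321,209.5), and the tape from (262,96) to (315,77). I fit the cap's outline and combine the three views.

```bash
cat >> h.py <<'E'
def tri(obs):
    A=[];B=[]
    for f,u,v in obs:
        d=ray(f,u,v); d/=np.linalg.norm(d); M=np.eye(3)-np.outer(d,d); A.append(M);B.append(M@np.array(f["xyz"]))
    x=np.linalg.lstsq(np.vstack(A),np.hstack(B),rcond=None)[0]
    return x.round(4),[np.round(proj(f,x)-[u,v],1) for f,u,v in obs]
E
python3 - <<'E'
from h import *
import pickle
w,t,s=[pickle.load(open(n+".pkl","rb")) for n in("w1","top0","scene0")]
for n,f,(x0,x1,y0,y1) in(("w",w,(290,360,150,235)),("t",t,(385,420,115,155)),("s",s,(315,365,295,350))):
    h=cv2.cvtColor(f["frame"],cv2.COLOR_RGB2HSV)[y0:y1,x0:x1]
    m=cv2.inRange(h,(25,150,190),(33,255,255)); m=cv2.morphologyEx(m,cv2.MORPH_OPEN,np.ones((3,3)))
    c=max(cv2.findContours(m,0,2)[0],key=cv2.contourArea); print(n,cv2.boundingRect(c),x0,y0,cv2.contourArea(c),np.array(cv2.minEnclosingCircle(c)[0])+[x0,y0],cv2.minEnclosingCircle(c)[1])
    g=cv2.inRange(cv2.cvtColor(f["frame"],cv2.COLOR_RGB2HSV),(55,150,60),(70,255,255))
    for k in cv2.findContours(g,0,2)[0]:
        if cv2.contourArea(k)>8: print("  green",cv2.boundingRect(k),cv2.minAreaRect(k))
for z in(.15,.155):print(onz(w,322,205,z),onz(t,407,132.7,z),onz(s,340.5,311.5,z))
E
```

```text
w (17, 41, 33, 29) 290 150 702.0 [322.58358383 204.23134232] 16.731515884399414
  green (441, 231, 9, 14) ((445.82073974609375, 237.12266540527344), (14.422857284545898, 6.181224346160889), 74.05460357666016)
  green (482, 195, 60, 54) ((511.5, 221.5), (53.0, 59.0), 90.0)
  green (260, 74, 56, 25) ((288.4140319824219, 87.5496597290039), (8.916082382202148, 58.52288818359375), 70.27772521972656)
t (15, 12, 13, 12) 385 115 110.5 [406. 133.] 6.403224468231201
  green (65, 222, 11, 4) ((70.0, 223.5), (3.0, 10.0), 90.0)
  green (39, 220, 16, 6) ((46.56930923461914, 222.80691528320312), (15.224069595336914, 4.875682353973389), 5.710593223571777)
  green (14, 216, 10, 5) ((18.5, 218.0), (4.0, 9.0), 90.0)
  green (385, 194, 29, 4) ((399.0, 195.5), (3.0, 28.0), 90.0)
  green (0, 181, 4, 5) ((1.5, 183.0), (3.0, 4.0), 0.0)
  green (29, 122, 11, 6) ((34.19231033325195, 124.03846740722656), (10.590271949768066, 3.9223227500915527), 11.309932708740234)
  green (0, 112, 10, 5) ((4.5, 114.0), (4.0, 9.0), 90.0)
  green (23, 111, 9, 4) ((27.0, 112.5), (3.0, 8.0), 90.0)
  green (78, 108, 9, 5) ((82.0, 
[... 2007 characters left out ...]
, 7, 10) ((399.0500183105469, 33.349998474121094), (3.4785051345825195, 9.486830711364746), 18.43494987487793)
  green (500, 26, 7, 9) ((502.7000427246094, 30.10000991821289), (3.1304948329925537, 8.497057914733887), 26.56505012512207)
  green (441, 13, 6, 10) ((444.00006103515625, 17.5), (3.4785051345825195, 9.17060375213623), 18.43494987487793)
  green (463, 7, 5, 9) ((464.91180419921875, 10.852943420410156), (3.152963161468506, 8.48874568939209), 14.03624439239502)
[ 0.62664729 -0.24602851  0.15      ] [ 0.62849609 -0.25029879  0.15      ] [ 0.63072911 -0.24374166  0.15      ]
[ 0.62504118 -0.24560095  0.155     ] [ 0.62728776 -0.2492417   0.155     ] [ 0.6311555  -0.24521013  0.155     ]
```

Call:
{"op": "drive_tool", "data": {
  "steps": [50,7,1,-25,0,50,6,1,-30,0,50,0,0,-30,0,50,0,0,-25,0,50,0,0,-12,0],
  "grip_force": 60
}}

```text
clock: 2.65
position: [0.6251, -0.242, 0.1547]
tool_rot: [-1.566, 0.0, 1.256]
force: [-0.6, 0.7, -0.3]
grip_width: 0.0501
```

Call:
{"op": "drive_tool", "data": {
  "steps": [50,0,0,-8,0,50,0,0,-6,0,50,0,0,-2,0,50,0,0,0,0,50,0,0,0,0]
}}

```text
clock: 3.07
position: [0.627, -0.2429, 0.1434]
tool_rot: [-1.572, -0.0, 1.256]
force: [-0.2, 0.7, 0.8]
grip_width: 0.0502
```

Call:
{"op": "drive_tool", "data": {
  "steps": [40,0,0,0,0,30,0,0,0,0,20,0,0,0,0,20,0,0,0,0,20,0,0,0,0]
}}

```text
clock: 3.48
position: [0.6269, -0.2434, 0.1435]
tool_rot: [-1.573, 0.001, 1.256]
force: [-2.0, -1.0, 8.6]
grip_width: 0.0299
```

Call:
{"op": "drive_tool", "data": {
  "steps": [20,0,0,2,0,20,0,0,6,0,20,0,0,8,0,20,0,0,8,0,20,0,0,8,0]
}}

```text
clock: 3.9
position: [0.6265, -0.2426, 0.1752]
tool_rot: [-1.571, -0.0, 1.256]
force: [0.1, 0.3, -7.6]
grip_width: 0.0302
```

```bash
python3 - <<'E'
from h import *
f=grab_frame("scene"); g=grab_frame("wrist")
c=np.hstack([cv2.resize(f["frame"][200:400,230:430],(400,400)),cv2.resize(g["frame"][120:320,210:410],(400,400))]); cv2.imwrite("pics/lift.png",c[:,:,::-1]); print(monitor.observe()["position"],monitor.observe()["force"],monitor.observe()["grip_width"])
E
```

```text
[ 0.6272264  -0.24291362  0.17631111] [-0.45242337 -0.52823883  2.17551262] 0.030341762628074795
```

View pics/lift.png

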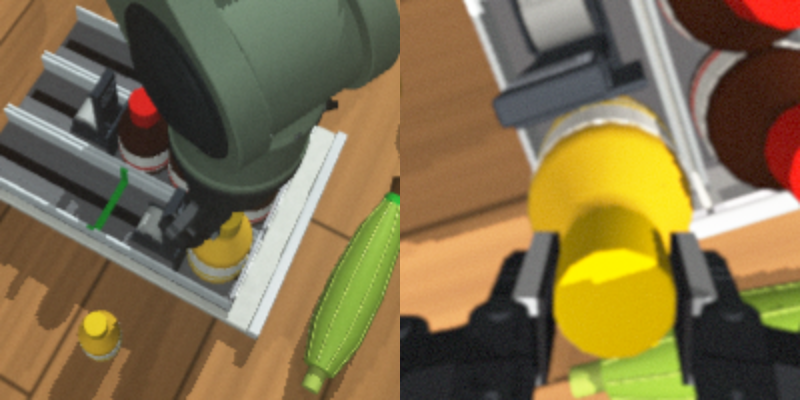

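Gripped on the cap between both pads, bottle upright (right half, cap around (615,290)). I keep lifting.

Call:
{"op": "drive_tool", "data": {
  "steps": [20,0,0,12,0,20,0,0,16,0,20,0,0,20,0,20,0,0,20,0,20,0,0,20,0]
}}

```text
clock: 4.42
position: [0.6271, -0.2426, 0.2641]
tool_rot: [-1.572, -0.0, 1.256]
force: [1.7, -0.4, -5.7]
grip_width: 0.0301
```

Call:
{"op": "drive_tool", "data": {
  "steps": [20,0,0,20,0,20,0,0,18,0,20,0,0,10,0,20,0,0,0,0,20,0,0,0,0]
}}

```text
clock: 4.83
position: [0.6265, -0.2426, 0.3102]
tool_rot: [-1.571, -0.0, 1.256]
force: [-0.2, 0.0, -3.6]
grip_width: 0.03
```

```bash
python3 - <<'E'
from h import *
f=grab_frame("scene"); g=grab_frame("top")
c=np.hstack([cv2.resize(f["frame"][130:330,230:430],(400,400)),cv2.resize(g["frame"][90:270,300:480],(400,400))]); cv2.imwrite("pics/lift2.png",c[:,:,::-1]); o=monitor.observe(); print(o["position"],o["force"],o["grip_width"])
E
```

```text
[ 0.62613972 -0.24248139  0.30906042] [ 1.03649514  0.81816448 -3.88595957] 0.029658693109776462
```

View pics/lift2.png

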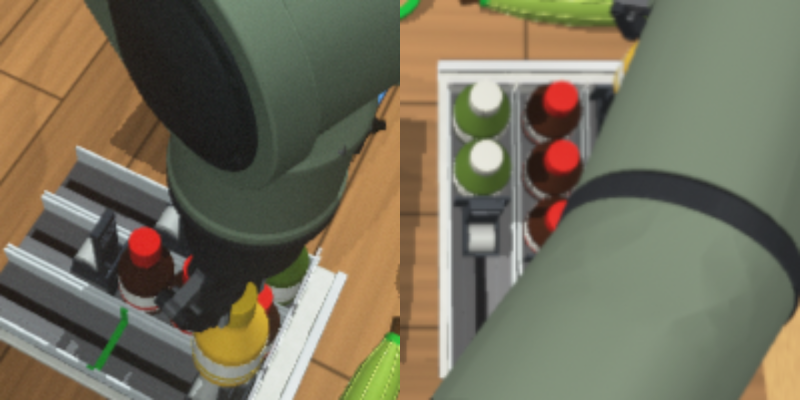

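Bottle is fully out and held (left half, (232,345)). Force −3.7 N agrees with its weight. Carrying it over to the near half of the basket while turning the tool for the later tab grip.

Call:
{"op": "drive_tool", "data": {
  "steps": [20,-4,10,0,-2,20,-8,20,0,-4,20,-13,28,0,-5,20,-13,28,0,-5,20,-13,28,0,-5]
}}

```text
clock: 5.35
position: [0.5743, -0.1276, 0.309]
tool_rot: [-1.569, 0.001, 0.885]
force: [0.5, 0.4, -3.8]
grip_width: 0.03
```

Call:
{"op": "drive_tool", "data": {
  "steps": [20,-13,29,0,-5,20,-13,29,0,-5,20,-13,29,0,-5,20,-13,29,0,-5,20,-13,29,0,-5]
}}

```text
clock: 5.77
position: [0.5093, 0.0175, 0.3094]
tool_rot: [-1.571, 0.001, 0.449]
force: [-0.4, 0.3, -2.8]
grip_width: 0.0302
```

Call:
{"op": "drive_tool", "data": {
  "steps": [20,-13,29,0,-5,20,-13,29,0,-5,20,-13,29,0,-5,20,-13,29,0,-5,20,-8,20,0,-5]
}}

```text
clock: 6.18
position: [0.4487, 0.1547, 0.3095]
tool_rot: [-1.571, 0.001, 0.014]
force: [0.8, 1.0, -3.3]
grip_width: 0.0299
```

```bash
python3 - <<'E'
from h import *
f=grab_frame("scene"); g=grab_frame("wrist"); o=monitor.observe(); print(o["position"],o["tool_rot"],o["force"],o["grip_width"])
c=np.hstack([cv2.resize(f["frame"][80:280,240:440],(400,400)),cv2.resize(g["frame"],(640,400))[:,60:460]]); cv2.imwrite("pics/bk.png",c[:,:,::-1])
E
```

```text
[0.44878723 0.15569973 0.30941361] [-1.57071933  0.00168995  0.0174872 ] [ 0.75763807 -0.7439762  -3.92687278] 0.029695184789701973
```

View pics/bk.png

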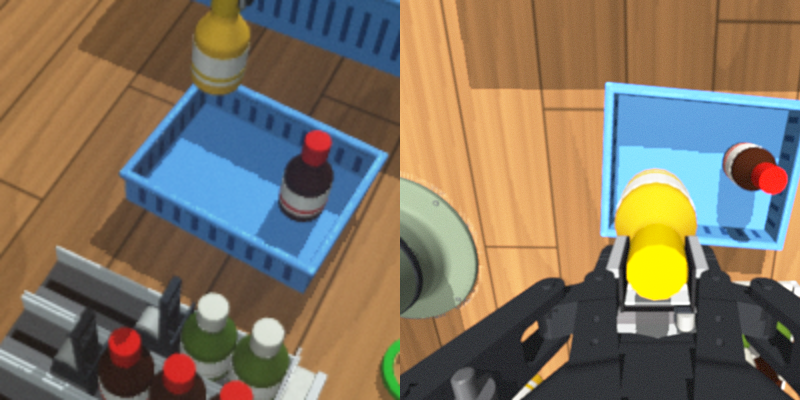

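Call:
{"op": "drive_tool", "data": {
  "steps": [20,0,0,-15,0,20,0,0,-30,0,20,0,0,-35,0,20,0,0,-35,0,20,0,0,-25,0]
}}

```text
clock: 6.7
position: [0.4494, 0.1514, 0.1674]
tool_rot: [-1.573, 0.002, 0.017]
force: [-0.3, 0.3, -3.5]
grip_width: 0.03
```

Call:
{"op": "drive_tool", "data": {
  "steps": [20,0,0,-15,0,20,0,0,-10,0,20,0,0,-6,0,20,0,0,-4,0,20,0,0,-3,0]
}}

```text
clock: 7.12
position: [0.4508, 0.1523, 0.1324]
tool_rot: [-1.571, -0.001, 0.017]
force: [-0.0, -0.1, -4.5]
grip_width: 0.0299
```

Call:
{"op": "drive_tool", "data": {
  "steps": [20,0,0,-2,0,20,0,0,-2,0,20,0,0,-1,0,20,0,0,-1,0,20,0,0,0,0]
}}

```text
clock: 7.53
position: [0.4518, 0.1523, 0.1291]
tool_rot: [-1.568, -0.003, 0.016]
force: [-13.3, -7.0, 63.5]
grip_width: 0.0302
```

Contact with the basket floor; relieve the press, then release.

Call:
{"op": "drive_tool", "data": {
  "steps": [20,0,0,2,0,20,0,0,1,0,20,0,0,0,0,20,0,0,0,0,20,0,0,0,0]
}}

```text
clock: 7.95
position: [0.4507, 0.1523, 0.1295]
tool_rot: [-1.571, -0.0, 0.017]
force: [-0.4, -1.0, 6.6]
grip_width: 0.0299
```

Call:
{"op": "drive_tool", "data": {
  "steps": [35,0,0,0,0,42,0,0,0,0,52,0,0,0,0,60,0,0,0,0,60,0,0,0,0]
}}

```text
clock: 8.37
position: [0.4506, 0.1523, 0.1292]
tool_rot: [-1.571, 0.0, 0.017]
force: [-0.0, -0.1, -0.4]
grip_width: 0.0601
```

Call:
{"op": "drive_tool", "data": {
  "steps": [60,0,0,5,0,60,0,0,15,0,60,0,0,25,0,60,0,0,35,0,60,0,0,35,0]
}}

```text
clock: 8.78
position: [0.4501, 0.1517, 0.2456]
tool_rot: [-1.572, 0.001, 0.016]
force: [0.9, 0.8, 0.5]
grip_width: 0.0601
```

```bash
python3 - <<'E'
from h import *
import pickle
f=grab_frame("scene"); g=grab_frame("top"); o=monitor.observe(); print(o["clock"],o["position"],o["tool_rot"],o["force"],o["grip_width"])
pickle.dump(f,open("scene1.pkl","wb"));pickle.dump(g,open("top1.pkl","wb"))
c=np.hstack([cv2.resize(f["frame"][100:350,210:460],(400,400)),cv2.resize(g["frame"][100:300,170:430],(400,308),interpolation=cv2.INTER_CUBIC)if 0 else cv2.resize(g["frame"][90:290,230:430],(400,400))]); cv2.imwrite("pics/rel.png",c[:,:,::-1])
E
```

```text
8.8833 [0.45237792 0.15268788 0.2488911 ] [-1.56720335 -0.00579935  0.01622989] [ 0.13652829  0.77490852 -1.15094282] 0.06016242894226655
```

View pics/rel.png

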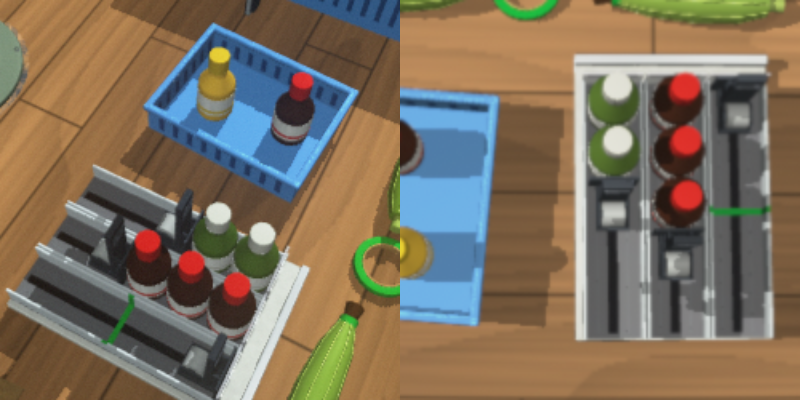

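Bottle stands upright in the basket (left half (215,90)), set_aside untouched. Paddle has run to the front (right half (738,90)). Moving above the pull tab while computing the tape/tab positions.

Call:
{"op": "drive_tool", "data": {
  "steps": [55,8,-17,5,0,55,14,-31,5,0,55,16,-34,5,0,55,16,-34,0,0,55,16,-34,0,0]
}}

```text
clock: 9.3
position: [0.521, 0.0007, 0.2599]
tool_rot: [-1.57, -0.001, 0.017]
force: [-0.4, 0.4, 1.2]
grip_width: 0.0551
```

Call:
{"op": "drive_tool", "data": {
  "steps": [55,16,-34,0,0,55,16,-34,0,0,55,16,-34,0,0,55,16,-34,0,0,55,16,-34,0,0]
}}

```text
clock: 9.72
position: [0.6009, -0.1695, 0.2593]
tool_rot: [-1.571, 0.0, 0.017]
force: [0.4, 0.9, 1.5]
grip_width: 0.055
```

Call:
{"op": "drive_tool", "data": {
  "steps": [55,16,-34,0,0,55,14,-30,0,0,55,8,-18,0,0,55,0,0,0,0,55,0,0,0,0]
}}

```text
clock: 10.13
position: [0.6381, -0.2509, 0.2588]
tool_rot: [-1.571, 0.001, 0.015]
force: [0.1, 0.3, -0.6]
grip_width: 0.0549
```

```bash
python3 - <<'E'
from h import *
import pickle
w,t,s=[pickle.load(open(n+".pkl","rb")) for n in("w1","top1","scene0")]
g=grab_frame("wrist"); pickle.dump(g,open("w2.pkl","wb")); save(g,"w2"); o=monitor.observe(); print(o["position"],o["tool_rot"],o["grip_width"])
for n,x,y,z in(("tab",.639,-.25,.145),("tape",.504,-.25,.02)): print(n,proj(g,[x,y,z]))
for z in(.02,.05): print(z,"tape top",onz(t,399,195.5,z).round(4),"wrist",onz(w,288.4,87.5,z).round(4))
h=cv2.inRange(cv2.cvtColor(g["frame"],cv2.COLOR_RGB2HSV),(55,150,60),(70,255,255))
for k in cv2.findContours(h,0,2)[0]:
    if cv2.contourArea(k)>8: r=cv2.minAreaRect(k); print("green",cv2.boundingRect(k),r,onz(g,*r[0],.03))
E
```

```text
[ 0.6382429  -0.24961964  0.25898594] [-1.57047252e+00  7.25627752e-04  1.63375592e-02] 0.0553286830746319
tab [317.80183451 198.39747001]
tape [215.49324591 169.40875658]
0.02 tape top [ 0.5033 -0.2555  0.02  ] wrist [ 0.5031 -0.2494  0.02  ]
0.05 tape top [ 0.5002 -0.2497  0.05  ] wrist [ 0.5062 -0.2475  0.05  ]
green (208, 147, 12, 53) ((214.7827606201172, 173.193115234375), (10.62868595123291, 52.321319580078125), 3.3664603233337402) [ 0.50626502 -0.25296916  0.03      ]
green (423, 41, 21, 9) ((433.0, 45.0), (8.0, 20.0), 90.0) [ 0.76877249 -0.09974693  0.03      ]
```

View pics/w2.png

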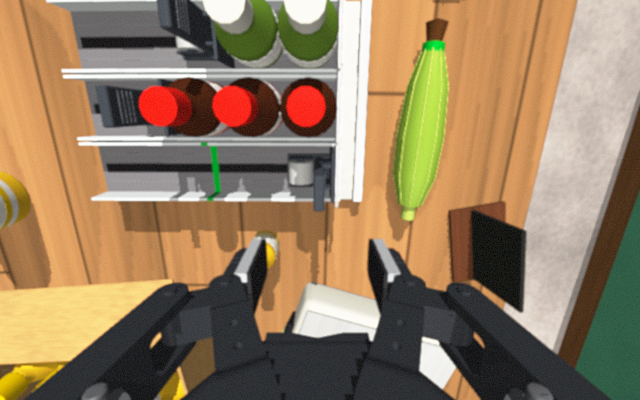

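Wrist view: tab top at about (319,200), predicted (318,198). Tape at (215,173), giving tape x ≈ 0.504 ± 0.002. Descend and grip the tab.

Call:
{"op": "drive_tool", "data": {
  "steps": [55,0,0,-20,0,55,0,0,-30,0,55,0,0,-35,0,55,0,0,-25,0,55,0,0,-15,0]
}}

```text
clock: 10.6
position: [0.6375, -0.2474, 0.1315]
tool_rot: [-1.569, 0.003, 0.018]
force: [-0.1, 0.8, 0.4]
grip_width: 0.0549
```

Call:
{"op": "drive_tool", "data": {
  "steps": [55,0,0,-10,0,55,0,0,-4,0,50,0,0,0,0,40,0,0,0,0,30,0,0,0,0]
}}

```text
clock: 11.02
position: [0.6391, -0.2498, 0.1217]
tool_rot: [-1.571, -0.002, 0.017]
force: [-0.1, 0.9, 0.6]
grip_width: 0.0301
```

Call:
{"op": "drive_tool", "data": {
  "steps": [20,0,0,0,0,12,0,0,0,0,4,0,0,0,0,4,0,0,0,0,4,0,0,0,0]
}}

```text
clock: 11.43
position: [0.6393, -0.2498, 0.1211]
tool_rot: [-1.571, -0.002, 0.017]
force: [3.1, 1.0, 6.8]
grip_width: 0.0094
```

Tab held (9.4 mm opening on a 10 mm tab). Draw back.

Call:
{"op": "drive_tool", "data": {
  "steps": [4,-5,0,0,0,4,-10,0,0,0,4,-14,0,0,0,4,-16,0,0,0,4,-16,0,0,0]
}}

```text
clock: 11.85
position: [0.578, -0.2503, 0.1211]
tool_rot: [-1.572, -0.003, 0.017]
force: [5.0, -4.4, 4.4]
grip_width: 0.0093
```

Call:
{"op": "drive_tool", "data": {
  "steps": [4,-16,0,0,0,4,-16,0,0,0,4,-16,0,0,0,4,-14,0,0,0,4,-12,0,0,0]
}}

```text
clock: 12.27
position: [0.5036, -0.251, 0.121]
tool_rot: [-1.573, -0.003, 0.016]
force: [5.9, -6.6, 1.3]
grip_width: 0.0097
```

Call:
{"op": "drive_tool", "data": {
  "steps": [4,-9,0,0,0,4,-6,0,0,0,4,-3,0,0,0,4,0,0,0,0,4,0,0,0,0]
}}

```text
clock: 12.68
position: [0.4863, -0.2511, 0.121]
tool_rot: [-1.573, -0.003, 0.016]
force: [5.6, -7.0, 2.9]
grip_width: 0.0094
```

```bash
python3 - <<'E'
from h import *
import pickle
o=monitor.observe(); print(o["position"],o["force"],o["grip_width"])
s=grab_frame("scene"); pickle.dump(s,open("scene2.pkl","wb")); w=grab_frame("wrist"); pickle.dump(w,open("w3.pkl","wb"))
x,y=proj(s,[.51,-.25,.06]).astype(int); print("scene crop",x-50,y-50)
a=cv2.resize(s["frame"][y-50:y+50,x-50:x+50],(400,400),interpolation=cv2.INTER_CUBIC)
x,y=proj(w,[.51,-.25,.06]).astype(int); print("wrist crop",x-50,y-70)
b=cv2.resize(w["frame"][y-70:y+30,x-50:x+50],(400,400),interpolation=cv2.INTER_CUBIC)
cv2.imwrite("pics/pull.png",np.hstack([a,b])[:,:,::-1])
E
```

```text
[ 0.48628986 -0.25114051  0.1210398 ] [ 5.63667485 -7.0014443   2.92272488] 0.009371237660843091
scene crop 233 249
wrist crop 299 149
```

View pics/pull.png

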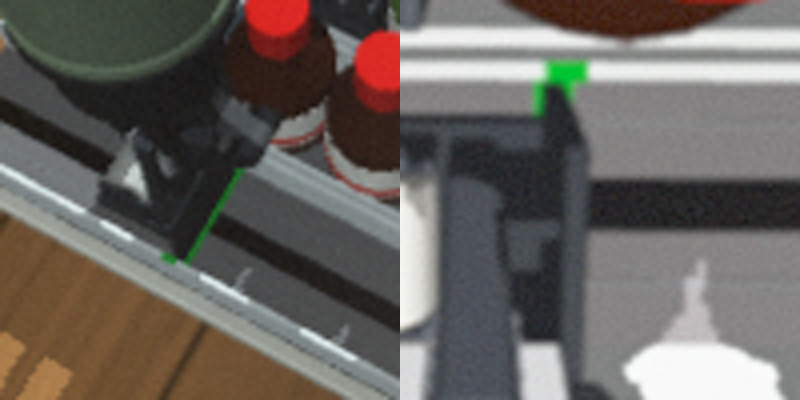

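The scene crop shows the foot of the plate on the tape, with about half the tape's width still visible in front of the face (green from (240,172) to (188,258)). Numeric check of that width, and of the other bottles and lanes:

```bash
python3 - <<'E'
from h import *
import pickle
for n in("scene1","scene2"):
    f=pickle.load(open(n+".pkl","rb")); hsv=cv2.cvtColor(f["frame"],cv2.COLOR_RGB2HSV)
    m=cv2.inRange(hsv,(50,120,50),(72,255,255))
    for v in(292,296,300,304):
        u=np.where(m[v,260:305])[0]+260
        if len(u): P,Q=onz(f,u.min()-.5,v,.019),onz(f,u.max()+.5,v,.019); print(n,v,u.min(),u.max(),"x %.4f..%.4f"%(P[0],Q[0]))
    r=cv2.inRange(hsv,(0,180,150),(4,255,255))
    print(sorted([tuple(np.round(cv2.minEnclosingCircle(k)[0])) for k in cv2.findContours(r,0,2)[0] if cv2.contourArea(k)>80]))
f=pickle.load(open("scene2.pkl","rb")); h=cv2.inRange(cv2.cvtColor(f["frame"],cv2.COLOR_RGB2HSV),(20,150,130),(33,255,255))
for k in cv2.findContours(h[120:200,310:400],0,2)[0]:
    if cv2.contourArea(k)>40: print("gold",cv2.minAreaRect(k))
E
```

```text
scene1 292 289 292 x 0.5012..0.5088
scene1 296 287 290 x 0.5019..0.5095
scene1 300 284 288 x 0.5008..0.5102
scene1 304 282 286 x 0.5015..0.5109
[(np.float64(302.0), np.float64(250.0)), (np.float64(329.0), np.float64(264.0)), (np.float64(358.0), np.float64(278.0))]
scene2 292 292 293 x 0.5069..0.5107
scene2 296 289 290 x 0.5057..0.5095
scene2 300 287 288 x 0.5064..0.5102
scene2 304 285 286 x 0.5071..0.5109
[(np.float64(302.0), np.float64(250.0)), (np.float64(329.0), np.float64(264.0)), (np.float64(358.0), np.float64(278.0))]
gold ((35.5, 26.0), (32.0, 21.0), 90.0)
```

Tape centre and plate face agree to about 1 mm at the floor (0.5055 against 0.506). The soy bottles have not moved. Handing in.

```bash
python3 -c "
from h import *
o=monitor.observe(); print(o['clock'],o['position'],o['force'],o['grip_width'],abs(o['qd']).max())
print(workorder.job_done()); o=monitor.observe(); print(o['clock'],o['position'],o['grip_width'])"
```

```text
12.7833 [ 0.4864182  -0.25118369  0.12103148] [ 5.19974783 -6.53707764  2.82508952] 0.009345713712263557 0.0017906354773446346
the job is handed in; nothing more can be done
None
the job is handed in; nothing more can be done
```

I moved the golden bottle into the near half of the blue basket and let go of it there. Then I drew the golden lane's paddle back 153 mm to the green tape and handed the job in at 12.8 s, still holding the paddle.

**Paddle:** in the scene picture, the plate's face is at x ≈ 0.506 m and the tape's centre at about 0.5055 m, so they agree to about 1 mm. The arm was at rest with the tab gripped (9.3 mm opening), and the spring was pulling on it with about 5 N.

**Bottle:** it was upright when I looked just after letting go. A later picture still showed a golden patch the shape of an upright bottle there.

**Other things:** the three brown caps are at the same pixels as before the pull. I saw no change in the other lanes, the bottle already in the basket or the items on the counter, but I did not measure those.

**Shortfalls:**
- Setting the bottle down pressed it onto the basket floor with about 64 N at the wrist for a moment, which I eased before release. That is below the 120 N limit.
- About 6.5 N of sideways force remained on the held tab, which I left.
- Before the lift, the three camera estimates of the cap's position differed by up to about 6 mm. The grip tolerated this.

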